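Open the pot and hold the grinder ready over it

ROBOT

A 6-joint arm with a two-finger parallel gripper is mounted at the origin on the work surface. World frame = base frame: x ahead of the robot, y to its left, z up, the work surface at z = 0. Lengths are in m, angles in rad, forces in N, time in s.
With the tool pointing down it reaches from about 0.375 to 0.9 m from the base axis. Payload 3.1 kg.
Tool frame: the origin (TCP) lies at the very end of the fingers, on their centre line; the grasp point (between the pads) lies 19 mm behind it (grip_depth is the distance from the TCP to the grasp point, in m); z points along the fingers, y is the line along which they close (so a half turn about z gives the same grasp; the last joint's range is limited). The gripper opens to 85 mm and grips with 20 to 120 N. Pads are 22 mm wide; open, the fingers measure 114 mm over their backs; the gripper's body (76 mm by 85 mm) begins 54 mm behind the grasp point. The pads swing forward as they close: fully open they stand 13 mm farther back than shut.
Start: joints at [0.922, 0.527, 1.433, -0, 1.181, -0.178], TCP at [0.283, 0.557, 0.231] pointing down, gripper open.
Joint ranges: [-3.08, 3.08], [-0.75, 2.2], [0.22, 2.44], [-1.43, 4.57], [0, 2.65], [-2.85, 2.85]. Speed limits (rad/s): [2.79, 2.79, 3.14, 3.14, 3.14, 3.14].

INTERFACE

Orientations are given as a unit quaternion [x, y, z, w].
In Python, from station import * gives the robot as it stands.
- The arm moves only by the tool apply_moves, never from a script. Its argument "plan" is a list of rows, each a list of 7 numbers: the shift along the tool's x, y, z in m, then the turn, a rotation vector about the tool's x, y, z in rad, then the gripper command: -1 is fully open, 1 is shut, values between are in proportion. In form: [[dx, dy, dz, wx, wy, wz, jaw], ...]. A call has 1 to 8 rows; each row shifts and turns the commanded pose from where the row before left it, along the tool's axes as they then stand; what a row does not reach is not made up. A row lasts 1/8 s, in which the tool goes at most 62.5 mm and 10.7 degrees, less where a joint would pass 70% of its speed; a pose out of reach is approached as far as the arm can. A call is refused whole if a number of a shift passes 0.0625 or a number of a turn 0.188, either way. A call with a gripper value outside its range is refused whole. The fingers move at their own pace and stop on an object; "force" is the grip in N (left out, the last holds). Time passes only in rows, so rows that do not move let the fingers close. It gives the time, the measured TCP pose, the force, the opening and the grip force at its end, in the units of the state.
- sense(): the state, without advancing time (a new reading comes with each control period).
- snapshot(name): name is "scene" or "top" or "wrist"; returns the picture (480x640x3 uint8, red, green, blue); there is no depth.
- calibration(name): a dict with "camera_matrix" (3x3 intrinsics, pixels), "k1" (the pictures are not rectified: a ray, as slopes to the right and down, at radius r is drawn at 1 + k1 r^2 times it, then the intrinsics apply), "R" (3x3) and "t" (3): a world point X has camera coordinates R X + t; the wrist camera has in their place "mount" (4x4, takes a point from camera to tool coordinates, whose origin is the TCP and whose axes are the flange's). Camera axes: x right, y down, z forward; pixel columns grow to the right and rows downward; lengths in m; the calibration is good to about 2 mm. A picture is of the moment at which its call begins: read the wrist's pose just before it. calibration takes no time and is no camera call.
- sign_off(): hands the job in; it is judged then, once.
The state is a dict: "t": time; "q": joint angles; "qd": joint speeds; "tau": joint torques, N m; "tcp_pos": TCP position; "tool_rot": TCP orientation; "force": force on the tool from outside, world axes, zero at the start; "ft_torque": the same for the moment, N m; "finger_gap": opening from 0.0 (shut) to 1.0 (fully open); "gripper_force": force on a finger pad.
Only numpy, scipy, OpenCV 4.12 (cv2) and the standard library are available. Lean on these libraries where they do the work, as an engineer would, in place of code of your own. Each camera call takes 0.05 s, during which the arm holds its last target. There are 200 camera calls.

TASK

Get the pot ready for seasoning: first take the blue lid off the pot and hang it by its black arch handle on the white rack's double hook, and let go of it. Then draw the glass grinder out of its slanted holder, tip it so that its black head points downward at least 30 degrees below level, and finish while still holding it like that, raised in the air with the head over the middle of the open pot and touching neither pot nor anything else. Leave the pot and the other things where they are.

Things in the scene. Friction and masses are not known exactly. Their poses are not given: they have to be found in the camera images.
- pot: open steel cooking pot, loose, 1.3 kg (all sizes here in mm), standing on the 4 mm thick black glass hob; outer radius 80, wall 4, height 110; origin at the centre of its underside, z up. Two loop handles along its own +x and -x, reaching 113 out, 80 to 93 above its underside
- pot_rim (a point): centre of the pot's mouth, at rim height (110 above the pot's origin)
- lid: blue round lid, loose, 0.2-0.45 kg, lying on the pot; radius 82, plate 6 thick, plug (radius 70, 8 deep) below it sits in the pot. Origin: centre of the plate's underside, z up. A black arch handle of 10 thick round rod stands in its x-z plane: straight top bar along the lid's x, legs at x = -64 and 64; window under the bar 57 high, 118 wide
- lid_bar (a point): middle of the arch handle's top bar, on its axis, 68 above the lid's origin; x along the bar
- rack: white rack on the worktop, fixed, at the left; origin on the worktop, middle of its front, which faces its -y (to the hob); x along the front. 416 wide; shelf with containers 282 high, y = 0 to 200; posts at x = -200, 200; crossbar at height 215. Double hook: two level prongs, 8 thick, x = -36 and 36, axes 215 high, reaching to y = -134, tips turned up to 231 high; open below and between
- hook_seat (a point): where the middle of the lid's handle bar lies when hung across both prongs, rack frame (0, -105, 224). The bar then runs along the rack's x, the lid hanging level below the prongs. The lid comes in from the tips along the rack's +y, the prongs passing through the arch's window
- holder: white metal grinder holder, fixed, at the right: foot 110 x 130 x 8 and a square sleeve (inside 51 x 51, walls 4, 70 deep, lower end closed) rising 30 degrees above level towards the holder's own +y. Origin on the worktop under the sleeve; x is level, across the sleeve
- holder_mouth (a point): centre of the sleeve's open mouth, holder frame (0, 30, 100)
- grinder: glass grinder, loose, 0.16-0.31 kg: round glass body (dark filling) of radius 23, 110 long, then a black head of radius 22, 40 long; 150 in all. Origin: centre of the glass end, z along the axis to the head. At the start the glass end sits on the sleeve's floor; the last 80 (40 glass, 40 head) stick out, sloping up; it comes out along the sleeve's axis
- grinder_mouth (a point): centre of the outer face of the black head, 150 from the grinder's origin along its z
- tub_low: square plastic container with green snap lid, 116 x 116 x 62, with another on it; leave alone
- tub_top: square plastic container with white snap lid, 116 x 116 x 52, standing on tub_low; leave alone
- oil: green glass oil bottle, radius 30, 190 high; leave alone
- jar: amber glass jar, radius 32, 90 high; leave alone
- mug: blue mug, rim radius 38, 85 high; leave alone
- spoon: bamboo spoon, 250 long, lying on the worktop; leave alone

How it is judged:
By the outcome, as a careful person would: the job done as asked, in the order asked, and still so for the second after the job is handed in, while the arm keeps its last pose, push and grip.
It also fails if it takes over 64 s, if anything falls off the work surface, if the arm or the gripper's body presses on something with over 40 N, if the wrist force passes 120 N, or if a joint passes its speed limit or range.

## Working session

There is one attempt and no reset: what is moved stays moved. The work goes in short steps, Python scripts to look and compute and a tool call to move; the robot and the scene stay as the last step left them, time stands still between calls to the robot, and variables do not carry over. Pictures are saved under pics/ and viewed, at most 10 in all, crops included, and the job is handed in when it is done.

Besides the shell and the picture viewer there is one more tool, called after ">>>" in YAML: its name, and indented under it one key for each argument. apply_moves: Moves the arm, as the interface text tells. Its arguments: {"type":"object","properties":{"plan":{"type":"array"},"force":{"type":"number"}},"required":["plan"]}

```bash
mkdir -p pics; ls; python3 - <<'E'
from station import *
import cv2,numpy as np
np.set_printoptions(precision=4,suppress=True)
s=sense();print(s)
for n in ["scene","top"]:
    im=snapshot(n);cv2.imwrite(f"pics/{n}0.png",im[:,:,::-1])
for n in ["scene","top","wrist"]:
    print(n,calibration(n))
E
```

```text
pics
{'t': 0.0, 'q': array([ 0.9225,  0.5285,  1.4339, -0.    ,  1.1814, -0.1785]), 'qd': array([ 0.0001,  0.0002,  0.    , -0.0002, -0.0009,  0.0003]), 'tau': array([  0.0005, -44.2336, -17.803 ,  -0.0001,   0.0082,   0.    ]), 'tcp_pos': array([0.2825, 0.5567, 0.2303]), 'tool_rot': array([ 0.2327,  0.9725, -0.001 , -0.0004]), 'force': array([ 0.6408, -0.3684, -0.8944]), 'ft_torque': array([ 0.0726, -0.0048,  0.0148]), 'gripper_force': 0.0, 'finger_gap': 1.0046121349305908}
scene {'camera_matrix': array([[465.4217,   0.    , 317.3451],
       [  0.    , 465.4217, 235.7951],
       [  0.    ,   0.    ,   1.    ]]), 'k1': 0.03501339494991307, 'R': array([[-0.428 ,  0.9037,  0.0085],
       [ 0.5541,  0.2699, -0.7875],
       [-0.714 , -0.3323, -0.6163]]), 't': array([ 0.1859, -0.1819,  1.5109])}
top {'camera_matrix': array([[449.1669,   0.    , 315.6303],
       [  0.    , 449.1669, 245.2335],
       [  0.    ,   0.    ,   1.    ]]), 'k1': 0.0015840579800470076, 'R': array([[ 0.0022, -0.9997,  0.0252],
       [-0.9852, -0.0065, -0.1714],
       [ 0.1715, -0.0244, -0.9849]]), 't': array([0.0078, 0.5299, 1.3025])}
wrist {'camera_matrix': array([[397.8483,   0.    , 316.0779],
       [  0.    , 397.8483, 241.1522],
       [  0.    ,   0.    ,   1.    ]]), 'k1': -0.09148105951451754, 'mount': array([[-0.0008, -0.9474, -0.3199,  0.0832],
       [ 1.    , -0.0009,  0.0002, -0.0004],
       [-0.0004, -0.3199,  0.9474, -0.1435],
       [ 0.    ,  0.    ,  0.    ,  1.    ]])}
```

View pics/scene0.png

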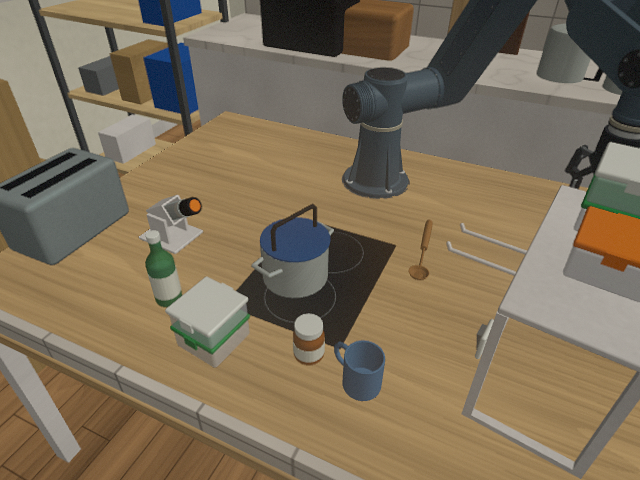

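View pics/top0.png

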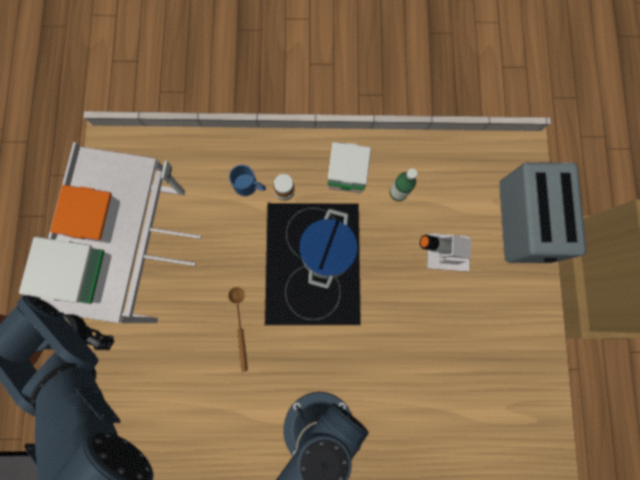

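The scene picture shows the pot with lid around (295,255), the grinder head at (190,206) and hook prongs near (450–525,225–270). The top picture shows the lid at (328,248), the prongs ending near (199,237) and (195,264), and the grinder head at (428,242). I'll enlarge these areas to measure them.

```bash
python3 - <<'E'
import cv2,numpy as np
t=cv2.imread('pics/top0.png');s=cv2.imread('pics/scene0.png')
def crop(im,x0,y0,w,h,W,H):
    c=cv2.resize(im[y0:y0+h,x0:x0+w],(W,H),interpolation=cv2.INTER_CUBIC)
    k=W/w
    for x in range(-(-x0//10)*10,x0+w,10):
        X=int((x-x0+.5)*k);cv2.line(c,(X,0),(X,6),(0,0,255),1);cv2.putText(c,str(x),(X-8,15),0,.3,(0,0,255),1)
    for y in range(-(-y0//10)*10,y0+h,10):
        Y=int((y-y0+.5)*k);cv2.line(c,(0,Y),(6,Y),(0,0,255),1);cv2.putText(c,str(y),(8,Y+4),0,.3,(0,0,255),1)
    return c
# 400x300 tiles
T=[crop(t,275,195,100,100,300,300),crop(t,140,210,70,70,250,300) if 0 else crop(t,135,218,70,60,350,300),crop(t,405,220,75,60,250,200)]
S=[crop(s,240,195,100,100,300,300),crop(s,440,215,84,72,350,300),crop(s,135,185,80,64,250,200)]
T[2]=None
a=np.hstack([crop(t,280,200,90,90,270,300)[:270] if 0 else crop(t,280,200,90,100,270,300),crop(t,140,220,66,75,264,300),crop(t,412,220,66,75,264,300)])
b=np.hstack([crop(s,245,195,90,100,270,300),crop(s,440,215,88,100,264,300),crop(s,140,185,66,75,264,300)])
cv2.imwrite('pics/c1.png',np.vstack([a,b]))
E
```

```text
(no output)
```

View pics/c1.png

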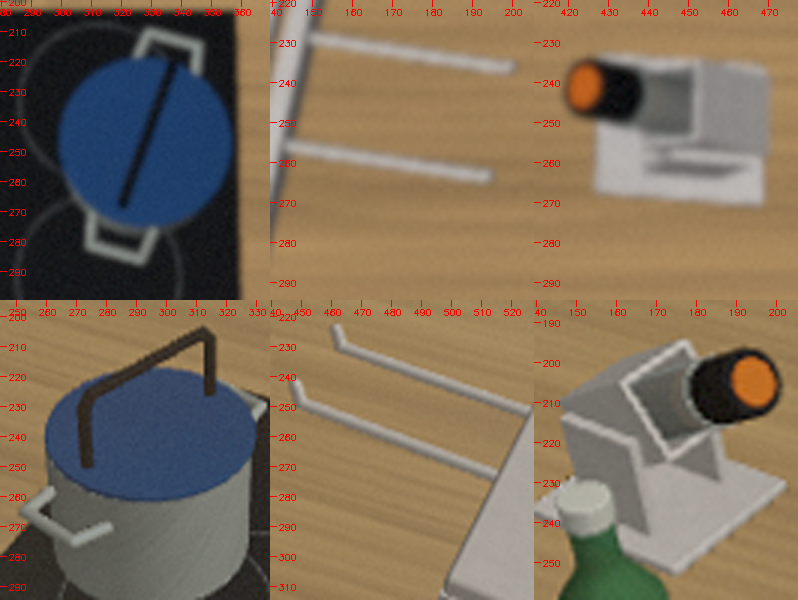

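```bash
cat > h.py <<'E'
from station import *
import numpy as np, cv2
from scipy.optimize import least_squares
from scipy.spatial.transform import Rotation as Ro
np.set_printoptions(precision=4,suppress=True)
C={n:calibration(n) for n in("scene","top")}
def proj(n,X,c=None):
    c=c or C[n]; p=np.atleast_2d(X)@np.array(c["R"]).T+c["t"]; s=p[:,:2]/p[:,2:]
    s=s*(1+c["k1"]*(s**2).sum(1,keepdims=True)); K=c["camera_matrix"]
    return s*[K[0][0],K[1][1]]+[K[0][2],K[1][2]]
def wcam(s):
    c=dict(calibration("wrist")); M=np.eye(4);M[:3,:3]=Ro.from_quat(s["tool_rot"]).as_matrix();M[:3,3]=s["tcp_pos"]
    T=np.linalg.inv(M@c["mount"]); c["R"]=T[:3,:3];c["t"]=T[:3,3];return c
def place(p,P): # p x,y,yaw
    return Ro.from_euler('z',p[2]).apply(P)+[p[0],p[1],0]
def fit(obs,p0): # obs: (cam,point,uv)
    P=np.array([o[1] for o in obs],float)
    def f(p):
        X=place(p,P); return np.concatenate([(proj(o[0],X[i])[0]-o[2]) for i,o in enumerate(obs)])
    r=least_squares(f,p0,loss='soft_l1'); print(r.x,np.degrees(r.x[2]));print(f(r.x).reshape(-1,2).round(1).tolist()); return r.x
E
python3 - <<'E'
from h import *
# lid (z includes 0.114)
z=.114
m=cv2.imread('pics/top0.png').astype(int); b=(m[:,:,0]>m[:,:,2]+40)&(m[:,:,0]>80)
b=b[205:290,290:370]; v,u=np.nonzero(cv2.morphologyEx(b.astype(np.uint8),cv2.MORPH_CLOSE,np.ones((7,7)))); cu=(u.mean()+290,v.mean()+205);print('lid c',cu)
lid=fit([("top",[0,0,z+.006],cu),("top",[.067,0,z+.068],(338.5,220)),("top",[-.067,0,z+.068],(320.5,268)),
 ("scene",[-.064,0,z+.068],(315.5,207)),("scene",[.064,0,z+.068],(274.5,229.5)),("scene",[.064,0,z+.006],(274,250)),("scene",[-.064,0,z+.006],(314.5,226))],[.5,0,-.3])
rack=fit([("top",[.036,-.134,.222],(200,236.5)),("top",[-.036,-.134,.222],(194,263.5)),
 ("scene",[-.036,-.134,.231],(461.5,223.5)),("scene",[.036,-.134,.231],(447,242)),("scene",[-.036,-.134,.215],(463.5,231)),("scene",[.036,-.134,.215],(449.5,249.5))],[.5,.5,0])
a=np.radians(30);d=np.array([0,np.cos(a),np.sin(a)]);n=np.array([0,-np.sin(a),np.cos(a)]);mo=np.array([0,.03,.1]);x=np.array([1,0,0])
h=.0295
hol=fit([("top",mo+.08*d,(424,240.5)),("scene",mo+.08*d,(194,204.5)),("scene",mo+h*x+h*n,(162,205)),("scene",mo-h*x+h*n,(178,194.5)),("scene",mo+h*x-h*n,(175,224))],[.5,-.3,0])
for n_,p,P in[("bar",lid,[0,0,z+.068]),("seat",rack,[0,-.105,.224]),("mouth",hol,mo),("gm",hol,mo+.08*d)]: print(n_,place(p,np.array(P)))
# prong directions
print(proj("top",place(rack,np.array([[.036,0,.215],[-.036,0,.215]]))),proj("scene",place(rack,np.array([[.036,0,.215],[-.036,0,.215]]))))
E
```

```text
lid c (np.float64(327.81155378486056), np.float64(246.998406374502))
[ 0.5133 -0.0205 -0.336 ] -19.25043114823736
[[-0.7, -0.4], [-2.2, -0.1], [-0.5, -2.1], [-0.7, -3.3], [-1.6, -2.3], [0.3, -0.7], [0.2, -0.8]]
[ 0.5096  0.4545 -0.1668] -9.556678612495457
[[-0.6, -1.0], [-0.6, -0.9], [1.0, -0.1], [1.4, -0.3], [-2.6, -1.2], [-2.6, -1.3]]
[ 0.5196 -0.3892 -0.0897] -5.137069693670804
[[-0.7, 0.1], [0.4, -0.4], [-0.5, -0.2], [0.3, -0.7], [-1.0, 0.8]]
bar [ 0.5133 -0.0205  0.182 ]
seat [0.4921 0.3509 0.224 ]
mouth [ 0.5223 -0.3593  0.1   ]
gm [ 0.5285 -0.2903  0.14  ]
[[149.4504 227.2804]
 [142.9769 254.1292]] [[517.9833 275.8803]
 [529.2871 254.6996]]
```

>>> apply_moves:
  plan:
    - [-0.024, -0.048, -0.023, 0, 0, 0, -1]
    - [-0.024, -0.048, -0.023, 0, 0, 0, -1]
    - [-0.024, -0.048, -0.023, 0, 0, 0, -1]
    - [-0.044, -0.03, 0, 0, 0, 0, -1]
    - [-0.044, -0.03, 0, 0, 0, 0, -1]
    - [-0.044, -0.03, 0, 0, 0, 0, -1]
    - [-0.044, -0.03, 0, 0, 0, 0, -1]
    - [-0.044, -0.03, 0, 0, 0, 0, -1]

```text
t: 1.1
tcp_pos: [0.4105, 0.1614, 0.3002]
tool_rot: [0.233, 0.973, 0.0, -0.0]
force: [1.4, 0.7, -0.3]
finger_gap: 1.003
gripper_force: 0.0
```

>>> apply_moves:
  plan:
    - [-0.044, -0.03, 0, 0, 0, 0, -1]
    - [-0.044, -0.03, 0, 0, 0, 0, -1]
    - [-0.044, -0.03, 0, 0, 0, 0, -1]
    - [-0.044, -0.03, 0, 0, 0, -0.133, -1]
    - [0, 0, 0, 0, 0, 0, -1]

```text
t: 1.72
tcp_pos: [0.5146, -0.0271, 0.2998]
tool_rot: [0.17, 0.985, -0.0, 0.0]
force: [-0.6, 0.2, -0.6]
finger_gap: 0.997
gripper_force: 0.0
```

```bash
cat >> h.py <<'E'
def go(s,pos,R=None):
    """shift (in tool axes) and turn rotvec from measured pose to target"""
    R0=Ro.from_quat(s["tool_rot"]); R=R0 if R is None else R
    print("shift",R0.inv().apply(np.array(pos)-s["tcp_pos"]),"turn",(R0.inv()*R).as_rotvec())
def shot(n,f):
    im=snapshot(n)[:,:,::-1].copy(); cv2.imwrite(f"pics/{f}.png",im); return im
def down(a): # tool down with y axis at world angle a deg
    a=np.radians(a); y=[np.cos(a),np.sin(a),0]; z=[0,0,-1]; return Ro.from_matrix(np.array([np.cross(y,z),y,z]).T)
E
python3 - <<'E'
from h import *
s=sense();print(s['t'],s['tcp_pos'],s['tool_rot'],s['q'])
shot("wrist","w1")
c=wcam(s);print(c['R'],c['t']); print(proj(0,place([.5133,-.0205,-.336],np.array([[0,0,.182],[.064,0,.182],[-.064,0,.182],[0,0,.12]])),c))
go(s,[.5133,-.0205,.163],down(90-19.25))
E
```

```text
1.725 [ 0.5146 -0.0271  0.2998] [ 0.1699  0.9855 -0.0004  0.0004] [-0.2693  0.2983  1.6171 -0.0007  1.2253 -1.4984]
[[ 0.3357  0.942  -0.0001]
 [ 0.8922 -0.3179  0.3209]
 [ 0.3022 -0.1078 -0.9471]] [-0.1469 -0.531   0.2881]
[[324.9492 229.3107]
 [324.8506 312.0503]
 [324.9747 133.6065]
 [323.3814 207.5747]]
shift [0.0035 0.0058 0.1368] turn [-0.0006  0.0009 -0.0055]
```

View pics/w1.png

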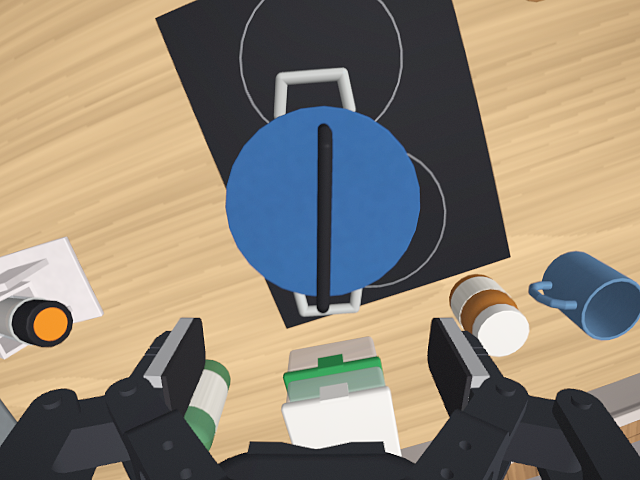

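The wrist view shows the bar upright at column 324, rows 125 to 310, and the lid disc centred at (322,202). That puts the lid about 4 mm from my first fit, so I'll correct for it and grasp.

>>> apply_moves:
  plan:
    - [0.007, 0.005, 0.02, 0, 0, 0, -1]
    - [0, 0, 0.04, 0, 0, 0, -1]
    - [0, 0, 0.04, 0, 0, 0, -1]
    - [0, 0, 0.036, 0, 0, 0, -1]
    - [0, 0, 0, 0, 0, 0, 1]
    - [0, 0, 0, 0, 0, 0, 1]
    - [0, 0, 0, 0, 0, 0, 1]
    - [0, 0, 0, 0, 0, 0, 1]
  force: 60

```text
t: 2.78
tcp_pos: [0.5085, -0.0171, 0.1656]
tool_rot: [0.167, 0.986, -0.0, 0.001]
force: [-2.0, -3.0, 2.0]
finger_gap: 0.145
gripper_force: 1.2
```

>>> apply_moves:
  plan:
    - [0, 0, 0, 0, 0, 0, 1]
    - [0, 0, -0.01, 0, 0, 0, 1]
    - [0, 0, -0.02, 0, 0, 0, 1]
    - [0, 0, -0.03, 0, 0, 0, 1]
    - [0, 0, -0.03, 0, 0, 0, 1]
    - [0, 0, 0, 0, 0, 0, 1]

```text
t: 3.52
tcp_pos: [0.5092, -0.0169, 0.2565]
tool_rot: [0.168, 0.986, -0.0, 0.003]
force: [-0.1, 0.5, -3.8]
finger_gap: 0.091
gripper_force: 58.6
```

```bash
python3 - <<'E'
from h import *
s=sense();print(s['t'],s['tcp_pos'],s['tool_rot'],s['q'],s['force'],s['finger_gap'],s['gripper_force'])
shot("scene","s2")
cv2.imwrite('pics/c2.png',cv2.resize(cv2.imread('pics/s2.png')[120:340,200:520],None,fx=2.4,fy=2.4))
E
```

```text
3.525 [ 0.5092 -0.0169  0.2565] [ 0.1676  0.9859 -0.0001  0.0029] [-0.253   0.3379  1.6918  0.0003  1.1062 -1.4871] [-0.0605  0.5316 -3.7728] 0.09093040980183636 58.55545699596405
```

View pics/c2.png

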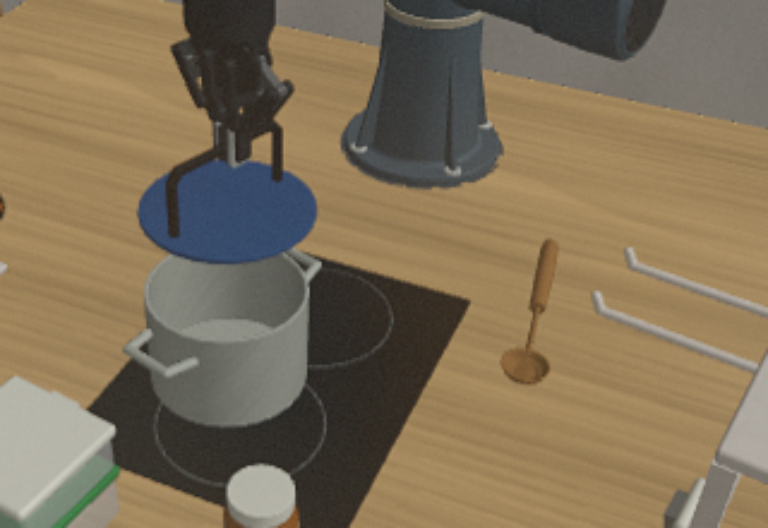

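The lid is off, level and gripped. Next I stage it in front of the hooks.

>>> apply_moves:
  plan:
    - [0.016, 0.028, 0, 0, 0, 0, 1]
    - [0.016, 0.028, 0, 0, 0, 0, 1]
    - [0.016, 0.028, 0, 0, 0, 0, 1]
    - [0.016, 0.028, 0, 0, 0, 0, 1]
    - [0.016, 0.028, 0, 0, 0, 0, 1]
    - [0.016, 0.028, 0, 0, 0, 0, 1]
    - [0.016, 0.026, 0, 0, 0, -0.085, 1]
    - [0, 0, 0, 0, 0, -0.084, 1]

```text
t: 4.58
tcp_pos: [0.4639, 0.2051, 0.2522]
tool_rot: [0.081, 0.997, -0.0, -0.002]
force: [-0.6, -1.1, -2.7]
finger_gap: 0.095
gripper_force: 58.7
```

>>> apply_moves:
  plan:
    - [0, 0, 0, 0, 0, 0, 1]
    - [0, 0, 0, 0, 0, 0, 1]

```text
t: 4.82
tcp_pos: [0.4656, 0.203, 0.2533]
tool_rot: [0.085, 0.996, -0.0, -0.001]
force: [0.1, 0.3, -3.0]
finger_gap: 0.093
gripper_force: 58.7
```

```bash
python3 - <<'E'
from h import *
s=sense();print(s['t'],s['tcp_pos'],s['tool_rot'],s['force'])
im=shot("wrist","w3"); shot("top","t3")
c=wcam(s); rack=[.5096,.4545,-.1668]
P=np.array([[.036,-.134,.231],[-.036,-.134,.231],[.036,-.134,.215],[-.036,-.134,.215],[.036,-.02,.215],[-.036,-.02,.215]])
print(proj(0,place(rack,P),c).round(1).tolist())
E
```

```text
4.825 [0.4656 0.203  0.2533] [ 0.0847  0.9964 -0.0003 -0.0011] [ 0.1431  0.3497 -3.0016]
[[552.6, 359.9], [583.1, 225.4], [537.2, 343.0], [563.3, 216.2], [707.5, 333.6], [743.1, 218.2]]
```

View pics/w3.png

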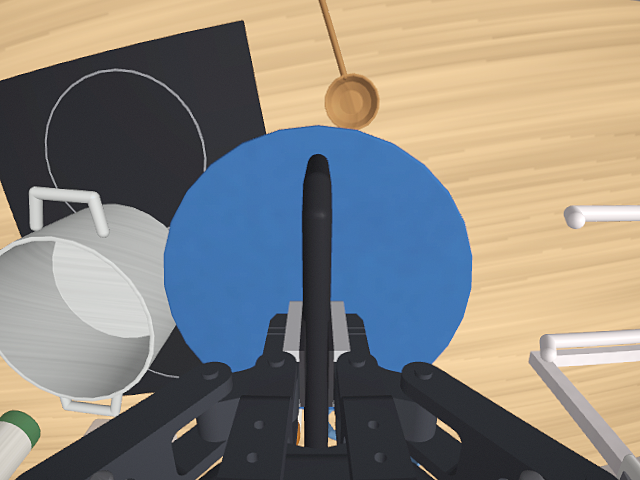

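The wrist view shows the lid held level with its bar at column 317. The prong tips are at about (573,217) and (548,347), a few px from my prediction. I'll trace the prongs numerically and refit the rack.

```bash
python3 - <<'E'
from h import *
def segs(f,x0,x1,step,r0,r1,T):
    im=cv2.imread(f'pics/{f}.png'); hs=cv2.cvtColor(im,cv2.COLOR_BGR2HSV)
    m=(hs[:,:,1]<T)&(hs[:,:,2]>110)
    for x in range(x0,x1,step):
        v=np.nonzero(m[r0:r1,x])[0]+r0
        if len(v): print(x,[(int(g[0]),int(g[-1])) for g in np.split(v,np.nonzero(np.diff(v)>1)[0]+1)],end=' ')
    print()
segs('w3',540,640,8,190,380,50)
segs('top0',146,204,5,222,272,60)
segs('scene0',444,524,6,215,290,50)
E
```

```text
540 [(338, 376)] 548 [(334, 379)] 556 [(334, 347), (350, 379)] 564 [(211, 216), (333, 347), (349, 366), (375, 379)] 572 [(206, 227), (333, 346), (349, 365)] 580 [(205, 227), (333, 346), (349, 365)] 588 [(205, 221), (332, 346), (348, 364)] 596 [(205, 221), (332, 345), (348, 364)] 604 [(205, 221), (331, 345), (347, 363)] 612 [(205, 220), (331, 344), (346, 362)] 620 [(205, 220), (330, 343), (346, 362)] 628 [(205, 220), (330, 343), (346, 361)] 636 [(205, 220), (329, 342), (345, 360)] 
146 [(222, 241), (254, 258)] 151 [(227, 231), (256, 258)] 156 [(229, 231), (256, 259)] 161 [(229, 232), (257, 260)] 166 [(230, 233), (258, 261)] 171 [(231, 233), (259, 261)] 176 [(232, 234), (259, 262)] 181 [(233, 235), (260, 263)] 186 [(233, 236), (261, 264)] 191 [(234, 237), (262, 265)] 196 [(235, 237)] 
450 [(242, 250)] 456 [(250, 252)] 462 [(223, 231), (252, 255)] 468 [(230, 233), (254, 257)] 474 [(232, 235), (256, 259)] 480 [(234, 237), (258, 261)] 486 [(237, 239), (261, 264)] 492 [(239, 242), (263, 266)] 498 [(241, 244), (265, 268)] 504 [(243, 246), (267, 271)] 510 [(245, 248), (270, 273), (284, 289)] 516 [(247, 250), (272, 289)] 522 [(249, 252), (261, 289)]
```

```bash
python3 - <<'E'
from h import *
s=dict(tcp_pos=np.array([0.4656,0.203,0.2533]),tool_rot=np.array([.0847,.9964,-.0003,-.0011]))
W=wcam(s)
cam={'w':W,'t':C['top'],'s':C['scene']}
L=[('w',-.036,[(588,213),(612,212.5),(636,212.5)]),('w',.036,[(572,339.5),(604,338),(636,335.5)]),
('t',.036,[(151,229),(161,230.5),(176,233),(191,235.5)]),('t',-.036,[(151,257),(161,258.5),(176,260.5),(191,263.5)]),
('s',-.036,[(474,233.5),(492,240.5),(510,246.5)]),('s',.036,[(462,253.5),(480,259.5),(498,266.5),(504,269)])]
tips=[('w',-.036,(574,217)),('w',.036,(548,347)),('t',.036,(200,236.5)),('t',-.036,(194.5,263.5)),('s',-.036,(461.5,224)),('s',.036,(447,242))]
ys=np.linspace(-.134,0.0,60)
def f(p,wt=1):
    r=[]
    for c,x,pts in L:
        uv=proj(0,place(p,np.c_[np.full(60,x),ys,np.full(60,.215)]),cam[c]);o=np.argsort(uv[:,0])
        r+=[(np.interp(u,uv[o,0],uv[o,1])-v)*(.6 if c=='w' else 1) for u,v in pts]
    for c,x,uv in tips:
        r+=list((proj(0,place(p,np.array([x,-.134,.228])),cam[c])[0]-uv)*(.4 if c=='w' else .7))
    return np.array(r)
r=least_squares(f,[.5096,.4545,-.167],loss='soft_l1');p=r.x
print(p,np.degrees(p[2]));print(f(p).round(1))
seat=place(p,np.array([0,-.105,.224]));print(seat,place(p,np.array([0,-.25,.224])))
s=sense(); go(s,[*place(p,np.array([0,-.105,0]))[:2],.236],down(90+np.degrees(p[2])))
E
```

```text
[ 0.5058  0.4527 -0.1551] -8.883919926299775
[-0.4 -0.1 -0.2 -0.6 -0.8 -0.5 -0.2 -0.1 -0.1 -0.2 -0.2 -0.1  0.3 -0.3
  0.4 -0.2  0.2 -0.2  0.7  0.5  0.3  0.1  1.1 -0.5  2.7 -0.4 -0.5 -0.5
 -0.2 -0.2 -0.2  0.4  0.1]
[0.4896 0.3489 0.224 ] [0.4672 0.2057 0.224 ]
shift [0.0014 0.1479 0.0177] turn [-0.0004 -0.0011 -0.0143]
```

>>> apply_moves:
  plan:
    - [0.001, 0, 0.017, 0, 0, -0.014, 1]
    - [0, 0.02, 0, 0, 0, 0, 1]
    - [0, 0.026, 0, 0, 0, 0, 1]
    - [0, 0.026, 0, 0, 0, 0, 1]
    - [0, 0.026, 0, 0, 0, 0, 1]
    - [0, 0.026, 0, 0, 0, 0, 1]
    - [0, 0.024, 0, 0, 0, 0, 1]
    - [0, 0, 0, 0, 0, 0, 1]

```text
t: 5.92
tcp_pos: [0.4884, 0.3526, 0.2377]
tool_rot: [0.076, 0.997, 0.001, 0.001]
force: [-0.6, -2.0, -4.3]
finger_gap: 0.089
gripper_force: 58.8
```

```bash
python3 - <<'E'
from h import *
s=sense();print(s['t'],s['tcp_pos'],s['force'],s['finger_gap'])
go(s,[.4896,.3489,.2075],down(90-8.88))
a=shot("scene","s4");b=shot("wrist","w4")
cv2.imwrite('pics/c4.png',np.hstack([cv2.resize(a[150:310,360:540],(450,400)),cv2.resize(b,(350,262))[:].copy().repeat(1,0) if 0 else cv2.copyMakeBorder(cv2.resize(b,(350,262)),0,138,0,0,0)]))
E
```

```text
5.925 [0.4884 0.3526 0.2377] [-0.5599 -2.0357 -4.3297] 0.08890513613338442
shift [-0.0017 -0.0035  0.0302] turn [0.0019 0.0014 0.0031]
```

View pics/c4.png

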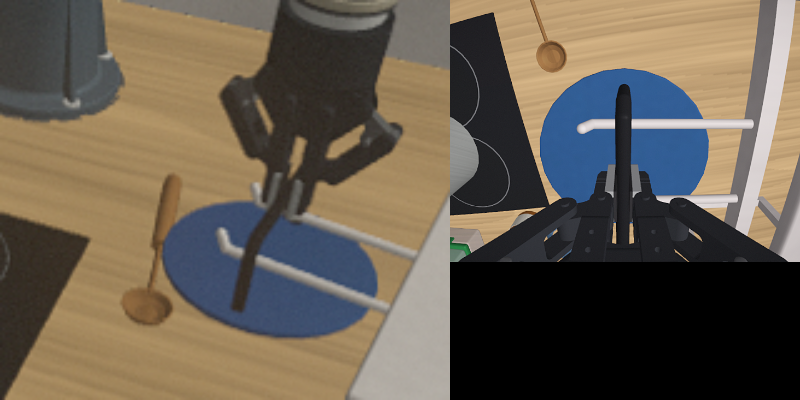

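The prongs pass through the arch window, with the bar just inside the tips. Now I lower it.

>>> apply_moves:
  plan:
    - [0, 0, 0.01, 0, 0, 0, 1]
    - [0, 0, 0.01, 0, 0, 0, 1]
    - [0, 0, 0.005, 0, 0, 0, 1]
    - [0, 0, 0.002, 0, 0, 0, 1]
    - [0, 0, 0, 0, 0, 0, 1]
    - [0, 0, 0, 0, 0, 0, 1]

```text
t: 6.78
tcp_pos: [0.4882, 0.3499, 0.2106]
tool_rot: [0.077, 0.997, 0.0, 0.0]
force: [0.7, -1.5, -3.1]
finger_gap: 0.091
gripper_force: 58.9
```

>>> apply_moves:
  plan:
    - [0, 0, 0.002, 0, 0, 0, 1]
    - [0, 0, 0.001, 0, 0, 0, 1]
    - [0, 0, 0, 0, 0, 0, 1]
    - [0, 0, 0, 0, 0, 0, 1]

```text
t: 7.28
tcp_pos: [0.488, 0.3499, 0.2076]
tool_rot: [0.077, 0.997, 0.0, 0.0]
force: [-0.2, -0.0, -0.6]
finger_gap: 0.09
gripper_force: 59.1
```

The weight is now on the prongs, so I release and retreat upward.

>>> apply_moves:
  plan:
    - [0, 0, 0, 0, 0, 0, 0.6]
    - [0, 0, 0, 0, 0, 0, 0.3]
    - [0, 0, 0, 0, 0, 0, 0]
    - [0, 0, 0, 0, 0, 0, -0.3]
    - [0, 0, 0, 0, 0, 0, -0.3]
    - [0, 0, -0.01, 0, 0, 0, -0.3]
    - [0, 0, -0.03, 0, 0, 0, -0.3]
    - [0, 0, -0.05, 0, 0, 0, -0.3]

```text
t: 8.28
tcp_pos: [0.4869, 0.3493, 0.2971]
tool_rot: [0.077, 0.997, -0.001, -0.002]
force: [1.1, 1.0, -0.5]
finger_gap: 0.65
gripper_force: 0.0
```

>>> apply_moves:
  plan:
    - [0, 0, -0.05, 0, 0, 0, -1]
    - [0, -0.04, -0.03, 0, 0, 0, -1]
    - [0, -0.055, 0, 0, 0, 0, -1]
    - [0, -0.055, 0, 0, 0, 0, -1]
    - [0, -0.055, 0, 0, 0, 0, -1]
    - [0, 0, 0, 0, 0, 0, -1]

```text
t: 9.02
tcp_pos: [0.4561, 0.1445, 0.3783]
tool_rot: [0.079, 0.997, -0.0, 0.001]
force: [1.2, 0.6, -0.0]
finger_gap: 1.0
gripper_force: 0.0
```

```bash
python3 - <<'E'
from h import *
s=sense();print(s['t'],s['tcp_pos'],s['tool_rot'],s['q'])
a=shot("scene","s5");b=shot("top","t5")
cv2.imwrite('pics/c5.png',np.hstack([cv2.resize(a[150:310,360:540],(450,400)),cv2.resize(b[180:320,60:182+30],(350,322))[:].copy() if 0 else cv2.resize(b[200:300,270:358],(350,400))]))
# pot rim segmentation in top image: none printed
E
```

```text
9.025 [0.4561 0.1445 0.3783] [ 0.0794  0.9968 -0.0003  0.0005] [ 0.0731  0.1682  1.5731 -0.0007  1.3993 -1.3385]
```

View pics/c5.png

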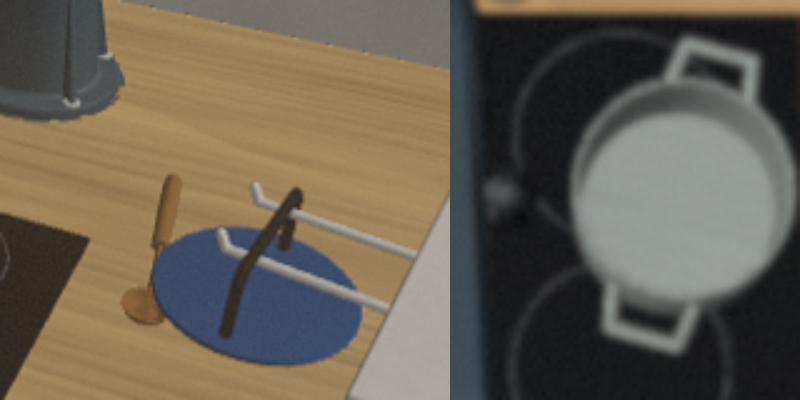

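The lid hangs on both prongs, and the pot centre in the top view is at about (329,247.5). Next is the grinder.

```bash
cat >> h.py <<'E'
def hol(yaw,el=30): # tool x along slope (elevation el deg), y along holder x
    a=np.radians(el);M=np.array([[0,np.cos(a),np.sin(a)],[1,0,0],[0,np.sin(a),-np.cos(a)]]).T
    return Ro.from_euler('z',yaw)*Ro.from_matrix(M)
E
python3 - <<'E'
from h import *
f=lambda v:proj('top',[v[0],v[1],.114])[0]-[329.1,247.5]
print(least_squares(f,[.5,0]).x, proj('top',[[.5097,-.0201,.114]]))
s=sense();T=hol(-.0897); rv=(Ro.from_quat(s['tool_rot']).inv()*T).as_rotvec();print(rv,rv/9)
G=np.array([.5244,-.336,.1135]);z=T.as_matrix()[:,2]
print(T.as_matrix());print('pre',G-.08*z,T.inv().apply(G-.08*z-s['tcp_pos']))
E
```

```text
[ 0.5116 -0.0266] [[326.8211 248.1537]]
[-0.3914  0.4203  1.4684] [-0.0435  0.0467  0.1632]
[[ 0.0776  0.996   0.0448]
 [ 0.8625 -0.0896  0.498 ]
 [ 0.5     0.     -0.866 ]]
pre [ 0.5208 -0.3758  0.1828] [-0.5438  0.1106 -0.0884]
```

>>> apply_moves:
  plan:
    - [0, 0, 0, -0.0435, 0.0467, 0.163, -1]
    - [0, 0, 0, -0.0435, 0.0467, 0.163, -1]
    - [0, 0, 0, -0.0435, 0.0467, 0.163, -1]
    - [0, 0, 0, -0.0435, 0.0467, 0.163, -1]
    - [0, 0, 0, -0.0435, 0.0467, 0.163, -1]
    - [0, 0, 0, -0.0435, 0.0467, 0.163, -1]
    - [0, 0, 0, -0.0435, 0.0467, 0.163, -1]
    - [0, 0, 0, -0.0435, 0.0467, 0.163, -1]

```text
t: 10.12
tcp_pos: [0.4571, 0.1486, 0.3775]
tool_rot: [0.658, 0.715, 0.173, -0.16]
force: [-1.3, -0.2, 0.2]
finger_gap: 1.002
gripper_force: 0.0
```

>>> apply_moves:
  plan:
    - [0, 0, 0, -0.0435, 0.0467, 0.163, -1]
    - [0, 0, -0.044, 0, 0, 0, -1]
    - [0, 0, -0.044, 0, 0, 0, -1]
    - [-0.05, 0.011, 0, 0, 0, 0, -1]
    - [-0.05, 0.011, 0, 0, 0, 0, -1]
    - [-0.05, 0.011, 0, 0, 0, 0, -1]
    - [-0.05, 0.011, 0, 0, 0, 0, -1]
    - [0, 0, 0, 0, 0, 0, -1]

```text
t: 11.12
tcp_pos: [0.4826, -0.0744, 0.3516]
tool_rot: [0.713, 0.652, 0.19, -0.176]
force: [-0.2, 0.8, 0.5]
finger_gap: 1.0
gripper_force: 0.0
```

```bash
python3 - <<'E'
from h import *
s=sense();print(s['t'],s['tcp_pos'],s['q'])
T=hol(-.0897);G=np.array([.5244,-.336,.1135]);z=T.as_matrix()[:,2];go(s,G-.08*z,T)
im=shot("wrist","w6");c=wcam(s)
P=place([.5196,-.3892,-.0897],np.array([[0,.03+.08*.866,.14],[0,.03,.1]]));print(proj(0,P,c))
E
```

```text
11.125 [ 0.4826 -0.0744  0.3516] [-0.6564  0.2942  1.5875  0.4333  1.5652 -0.6371]
shift [-0.3414  0.0654 -0.0026] turn [-0.0043 -0.0005 -0.0009]
[[391.2387 557.9904]
 [384.0272 604.114 ]]
```

>>> apply_moves:
  plan:
    - [-0.055, 0.013, 0, 0, 0, 0, -1]
    - [-0.055, 0.013, 0, 0, 0, 0, -1]
    - [-0.055, 0.013, 0, 0, 0, 0, -1]
    - [-0.055, 0.013, 0, 0, 0, 0, -1]
    - [-0.055, 0.013, 0, 0, 0, 0, -1]
    - [0, 0, 0, 0, 0, 0, -1]
    - [0, 0, 0, 0, 0, 0, -1]

```text
t: 12.05
tcp_pos: [0.5263, -0.3142, 0.2171]
tool_rot: [0.711, 0.653, 0.19, -0.175]
force: [0.0, 0.3, -0.6]
finger_gap: 1.002
gripper_force: 0.0
```

```bash
python3 - <<'E'
from h import *
s=sense();print(s['t'],s['tcp_pos'],s['q'])
T=hol(-.0897);G=np.array([.5244,-.336,.1135]);z=T.as_matrix()[:,2];go(s,G-.08*z,T)
im=shot("wrist","w7");c=wcam(s)
P=place([.5196,-.3892,-.0897],np.array([[0,.03+.08*.866,.14],[0,.03,.1],[.0295,.03-.0295*.5,.1+.0295*.866],[-.0295,.03-.0295*.5,.1+.0295*.866],[0,.03+.04*.866,.12]]));print(proj(0,P,c))
E
```

```text
12.05 [ 0.5263 -0.3142  0.2171] [-0.8935  0.6745  1.302   0.352   1.5617 -0.8833]
shift [-0.0708 -0.0002 -0.0013] turn [-0.003   0.      0.0039]
[[317.7316 280.9392]
 [317.1816 387.7192]
 [365.0288 418.9957]
 [269.3276 418.6017]
 [317.4436 337.4868]]
```

View pics/w7.png

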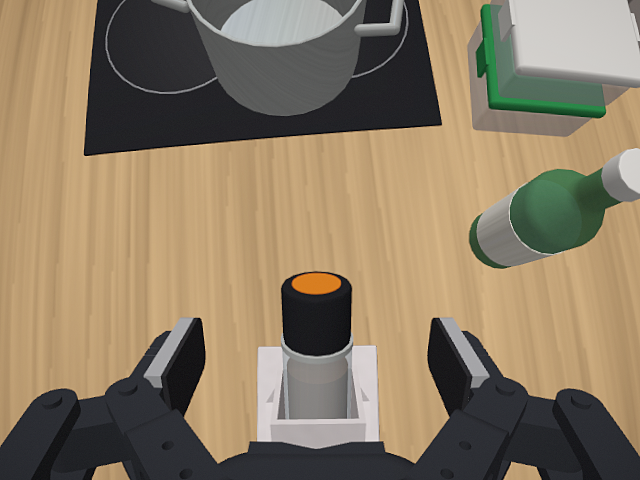

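The orange face is at (316,284) against a prediction of (318,281), so the grinder fit is good to about 1 mm. I go in to grasp.

>>> apply_moves:
  plan:
    - [-0.036, 0, 0, 0, 0, 0, -1]
    - [-0.035, 0, 0, 0, 0, 0.002, -1]
    - [0, 0, 0.03, 0, 0, 0, -1]
    - [0, 0, 0.03, 0, 0, 0, -1]
    - [0, 0, 0.03, 0, 0, 0, -1]
    - [0, 0, 0.012, 0, 0, 0, -1]
    - [0, 0, 0, 0, 0, 0, -1]
    - [0, 0, 0, 0, 0, 0, -1]

```text
t: 13.1
tcp_pos: [0.5252, -0.3274, 0.094]
tool_rot: [0.713, 0.652, 0.19, -0.174]
force: [-0.4, 0.2, -0.0]
finger_gap: 0.993
gripper_force: 0.0
```

```bash
python3 - <<'E'
from h import *
s=sense();print(s['t'],s['tcp_pos'],s['force'])
T=hol(-.0897);G=np.array([.5244,-.336,.1135]);z=T.as_matrix()[:,2];go(s,G+.023*z,T)
E
```

```text
13.1 [ 0.5252 -0.3274  0.094 ] [-0.3607  0.161  -0.027 ]
shift [ 0.0023 -0.      0.0018] turn [-0.0004  0.0033  0.0012]
```

>>> apply_moves:
  plan:
    - [0.002, 0, 0.002, 0, 0, 0, -1]
    - [0, 0, 0, 0, 0, 0, 1]
    - [0, 0, 0, 0, 0, 0, 1]
    - [0, 0, 0, 0, 0, 0, 1]
    - [0, 0, 0, 0, 0, 0, 1]
    - [0, 0, 0, 0, 0, 0, 1]
  force: 70

```text
t: 13.85
tcp_pos: [0.5249, -0.3241, 0.0921]
tool_rot: [0.713, 0.652, 0.19, -0.175]
force: [0.5, -0.4, 4.3]
finger_gap: 0.521
gripper_force: 70.6
```

>>> apply_moves:
  plan:
    - [0.008, 0, 0, 0, 0, 0, 1]
    - [0.012, 0, 0, 0, 0, 0, 1]
    - [0.015, 0, 0, 0, 0, 0, 1]
    - [0.015, 0, 0, 0, 0, 0, 1]
    - [0.02, 0, 0, 0, 0, 0, 1]
    - [0.02, 0, 0, 0, 0, 0, 1]
    - [0.02, 0, 0, 0, 0, 0, 1]
    - [0, 0, 0, 0, 0, 0, 1]

```text
t: 14.85
tcp_pos: [0.5333, -0.2268, 0.1477]
tool_rot: [0.712, 0.653, 0.19, -0.175]
force: [-0.4, -0.6, -2.3]
finger_gap: 0.519
gripper_force: 71.2
```

The grinder is out of the holder and held firmly. I lift it, then tip it 75° about the tool's y axis.

```bash
python3 - <<'E'
from h import *
s=sense();print((Ro.from_quat(s['tool_rot']).inv()*hol(-.0897,-45)).as_rotvec())
E
```

```text
[-0.0014 -1.3084  0.0038]
```

>>> apply_moves:
  plan:
    - [0.02, 0, -0.02, 0, 0, 0, 1]
    - [0.03, 0, -0.025, 0, 0, 0, 1]
    - [0.03, 0, -0.025, 0, 0, 0, 1]
    - [0.02, 0, -0.03, 0, 0, 0, 1]
    - [0.02, 0, -0.02, 0, 0, 0, 1]
    - [0, 0, 0, 0, 0, 0, 1]

```text
t: 15.6
tcp_pos: [0.5381, -0.1857, 0.3122]
tool_rot: [0.713, 0.653, 0.19, -0.173]
force: [-0.2, -0.5, -2.7]
finger_gap: 0.519
gripper_force: 71.4
```

>>> apply_moves:
  plan:
    - [0, 0, 0, 0, -0.164, 0, 1]
    - [0, 0, 0, 0, -0.164, 0, 1]
    - [0, 0, 0, 0, -0.164, 0, 1]
    - [0, 0, 0, 0, -0.164, 0, 1]
    - [0, 0, 0, 0, -0.163, 0, 1]
    - [0, 0, 0, 0, -0.163, 0, 1]
    - [0, 0, 0, 0, -0.163, 0, 1]
    - [0, 0, 0, 0, -0.163, 0, 1]

```text
t: 16.6
tcp_pos: [0.5369, -0.1846, 0.3088]
tool_rot: [0.68, 0.624, -0.285, 0.258]
force: [-0.6, 0.6, -2.6]
finger_gap: 0.518
gripper_force: 71.4
```

```bash
python3 - <<'E'
from h import *
s=sense();print(s['t'],s['tcp_pos'],s['q'])
T=hol(-.0897,-45);M=T.as_matrix();m=np.array([.5110,-.0255,.18]);go(s,m-.053*M[:,0]+.022*M[:,2],T)
print(M[:,0],M[:,2])
E
```

```text
16.6 [ 0.5369 -0.1846  0.3088] [-0.1559  0.4482  1.6165 -0.8684  1.1875  0.3197]
shift [ 0.1487 -0.0394  0.0023] turn [-0.0017  0.0032  0.0043]
[ 0.0633  0.7043 -0.7071] [-0.0633 -0.7043 -0.7071]
```

>>> apply_moves:
  plan:
    - [0.025, -0.01, 0, 0, 0, 0, 1]
    - [0.03, -0.01, 0, 0, 0, 0, 1]
    - [0.03, -0.01, 0, 0, 0, 0, 1]
    - [0.03, -0.009, 0, 0, 0, 0, 1]
    - [0.02, 0, 0.002, 0, 0, 0, 1]
    - [0.012, 0, 0, 0, 0, 0, 1]
    - [0, 0, 0, 0, 0, 0, 1]
    - [0, 0, 0, 0, 0, 0, 1]

```text
t: 17.6
tcp_pos: [0.5076, -0.0799, 0.2055]
tool_rot: [0.681, 0.624, -0.283, 0.258]
force: [-0.5, -0.6, -1.5]
finger_gap: 0.519
gripper_force: 71.4
```

```bash
python3 - <<'E'
from h import *
s=sense();print(s['t'],s['tcp_pos'],s['q'],s['force'])
T=hol(-.0897,-45);M=T.as_matrix();m=np.array([.5110,-.0255,.18]);go(s,m-.053*M[:,0]+.022*M[:,2],T)
X=Ro.from_quat(s['tool_rot']).as_matrix();mm=s['tcp_pos']+.053*X[:,0]-.022*X[:,2];print('mouth',mm)
print(proj('scene',[mm]),proj('top',[mm]),proj('scene',[[.511,-.0255,.114]]),proj('top',[[.511,-.0255,.114]]))
a=shot("scene","s8");b=shot("top","t8");
cv2.imwrite('pics/c8.png',np.hstack([cv2.resize(a[140:315,220:395],(400,400)),cv2.resize(b[180:300,270:390],(400,400))]))
E
```

```text
17.6 [ 0.5076 -0.0799  0.2055] [ 0.0342  0.5802  1.7418 -0.8825  1.1393  0.6437] [-0.4551 -0.5847 -1.4823]
shift [ 0.0035 -0.0015  0.0015] turn [-0.0008 -0.      0.0017]
mouth [ 0.5123 -0.027   0.1835]
[[292.2196 213.5122]] [[330.6736 242.9647]] [[293.8025 237.7795]] [[328.7155 247.7153]]
```

View pics/c8.png

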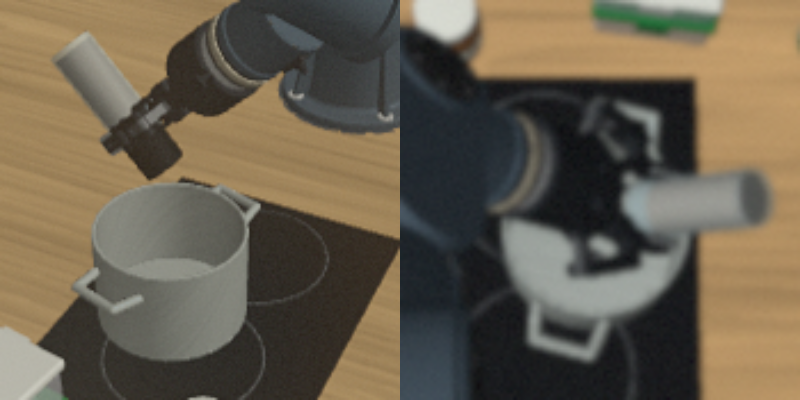

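The head sits over the middle of the open pot: its face is at scene pixel (292,212) against a prediction of (292,213). It is about 45° down and clear of the pot, so I hand in.

```bash
python3 -c "
from station import *
print(sign_off())"
```

```text
the job is handed in; nothing more can be done
None
```

The lid hangs by its handle on the double hook, and the grinder is held about 45° head-down, roughly 70 mm above the rim over the middle of the open pot; the job was handed in at about 18 s, with no verdict shown.

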